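# Close the bed joint and open the loose bolt's cap

### The arm

A 6-joint arm with a two-finger parallel gripper is mounted at the origin on the work surface. World frame = base frame: x ahead of the robot, y to its left, z up, the work surface at z = 0. Lengths are in mm, angles in rad, forces in N, time in s.
With the tool pointing down it reaches from about 400 to 925 mm from the base axis. Payload 12.5 kg.
Tool frame: the origin (TCP) lies between the finger pads; the fingertips stand 14 mm ahead of it and the grasp point (between the pads) lies 5 mm behind it (bot.tip_reach is the distance from the TCP to the fingertips, in mm); z points along the fingers, y is the line along which they close (so a half turn about z gives the same grasp; the last joint's range is limited). The gripper opens to 95 mm and grips with 3 to 60 N. Pads are 20 mm wide; open, the fingers measure 119 mm over their backs; the gripper's body (75 mm by 180 mm) begins 59 mm behind the grasp point.
Start: joints at [1.162, 0.491, 1.559, -0, 1.092, -0.106], TCP at [186.354, 596.588, 228.661] pointing down, gripper open.
Joint ranges: [-3.1, 3.1], [-0.84, 2.19], [0.05, 2.79], [-1.13, 4.28], [0.06, 2.93], [-2.69, 2.69]. Speed limits (rad/s): [2.22, 2.22, 2.79, 3.14, 3.14, 3.14].

### API

Orientations are given as a rotation vector (axis times angle).
In Python, from cell import bot gives the robot as it stands.
- The arm moves only by the tool servo_tool, never from a script. Its argument "targets" is text: rows parted by semicolons, each of 7 numbers parted by spaces: the opening in per cent of the stroke, from 0 (shut) to 100 (fully open), then the shift along the tool's x, y, z each as a share of 0.15 m, from -1 to 1, then the turn, a rotation vector about the tool's x, y, z each as a share of pi/2 rad, from -1 to 1. A call has exactly 10 rows; each row is the pose to reach, as a shift and turn from the pose commanded when the call began, along the tool's axes at that moment; what a row does not reach only later rows make up. A row lasts 1/8 s, in which the tool goes at most 62.5 mm and 10.7 degrees, less where a joint would pass 70% of its speed; a pose out of reach is approached as far as the arm can. A call with a number of a shift or a turn outside -1 to 1 is refused whole. A call with a gripper value outside its range is refused whole. The fingers move at their own pace and stop on an object; "squeeze" is the grip in N (left out, the last holds). Time passes only in rows, so rows that repeat a pose let the fingers close, or fill a call up. It gives the time, the measured TCP pose, the force, the opening and the grip force at its end, in the units of the state.
- bot.state(): the state, without advancing time (a new reading comes with each control period).
- bot.grab_frame(name): name is "side" or "top" or "wrist"; returns the picture (480x640x3 uint8, red, green, blue); there is no depth.
- bot.camera_model(name): a dict with "vfov" (degrees; the focal length in pixels is half the picture's height over the tangent of half this angle, whatever the lens; pixels are square), "cx", "cy" (the principal point, pixels), "D" ([k1, k2, p1, p2, k3] as OpenCV has them; the pictures are not rectified), "cam_to_world" (4x4, takes a point from camera to world coordinates). Camera axes: x right, y down, z forward; pixel columns grow to the right and rows downward; lengths in mm; the calibration is good to about 2 mm. A picture is of the moment at which its call begins: read the wrist's pose just before it. camera_model takes no time and is no camera call; for the wrist camera it gives the pose at the moment of the call.
- bot.hand_in(): hands the job in; it is judged then, once.
The state is a dict: "t": time; "joints": joint angles; "dq": joint speeds; "tau": joint torques, N m; "position": TCP position; "tcp_rot": TCP orientation; "wrist_force": force on the tool from outside, world axes, zero at the start; "moment": the same for the moment, N m; "finger_gap": finger opening in mm; "gripper_force": force on a finger pad.
Only numpy, scipy, OpenCV 4.12 (cv2) and the standard library are available. Lean on these libraries where they do the work, as an engineer would, in place of code of your own. Each camera call takes 0.05 s, during which the arm holds its last target. There are 200 camera calls.

### The job

On the measuring instrument's bed, push the loose end block up flush and in line against the fixed nose so that no gap is left, then tap the three bolts from above to find the loose one, which sinks and stays down. Then take the bar of the cap belonging to that bolt, swing the cap up to about 45 degrees and finish while still holding it open with the fingers, so that its lock screw can be reached; do not lift the other two caps, and leave the block closed up and the other things on the bench where they are.

Things in the scene. Friction and masses are not known exactly. Their poses are not given: they have to be found in the camera images.
- end_block_center (a point): centre of the loose end block: grey painted metal, 50 mm (its x) by 70 mm (its y) by 40 mm high, 0.4 kg, lying on the 12 mm thick bed plate some way to the +y side of the nose; its y axis runs along its length, z up. It slides on the plate.
- nose_face (a point): centre of the end face of the fixed nose, the block's neighbour, which has the same section (50 mm wide, 40 mm high, same height on the plate). The face looks along the point's own +y axis (the bed's length); +x points across the bed away from the robot, z up. The block is flush when its centre lies 35 mm out from here along +y, in line, its y axis parallel.
- bed: the instrument bed, fixed to the table: plate 210 x 430 mm, top 12 mm above the table, with a grey carrier block 125 x 250 x 40 mm (top 52 mm above the table) and its nose; origin under the plate on the table, x across the bed away from the robot, y along its length towards nose and end block, z up.
- bolt_1_top (a point): centre of the top of the right-hand (towards -y) bolt: upright steel bolt, round head 22 mm across, standing 16 mm proud of the grey block (68 mm above the table). The bolts stand in a row along the bed, 80 mm apart, on the robot's side of the caps.
- bolt_1 (a joint): how far the right-hand (towards -y) bolt is pushed down (m, 0 at the start, at most 0.008). Of the three, which look alike, one is loose: it sinks 8 mm under about 3 N and stays down; tight ones give less than 1.5 mm. Which one is loose changes.
- cap_1_bar (a point): centre of the lifting bar of the right-hand (towards -y) bolt's cap, a steel flap 38 mm wide beyond the bolt. The bar, 12 mm thick, 26 mm long, parallel to the bed's length, stands on a 10 mm wide post; its centre is 43 mm beyond the bolt's axis, 24 mm above the flap's top, 92 mm above the table when shut. Pinched on its two ends from above it pivots between the fingers as the cap swings.
- cap_1_hinge (a point): middle of the hinge axis of the right-hand (towards -y) cap, at its edge far from the robot; the axis is parallel to the bed's length. The bar's axis is 49 mm nearer the robot and 26.5 mm higher than the hinge when shut.
- cap_1 (a joint): opening angle of the right-hand (towards -y) cap (rad): 0 shut, at most 1.0, bar swinging up and away from the robot. A weak spring and its weight (about 1.5 N at the bar) close it when let go.
- bolt_2_top (a point): centre of the top of the middle bolt: upright steel bolt, round head 22 mm across, standing 16 mm proud of the grey block (68 mm above the table). The bolts stand in a row along the bed, 80 mm apart, on the robot's side of the caps.
- bolt_2 (a joint): how far the middle bolt is pushed down (m, 0 at the start, at most 0.008). Of the three, which look alike, one is loose: it sinks 8 mm under about 3 N and stays down; tight ones give less than 1.5 mm. Which one is loose changes.
- cap_2_bar (a point): centre of the lifting bar of the middle bolt's cap, a steel flap 38 mm wide beyond the bolt. The bar, 12 mm thick, 26 mm long, parallel to the bed's length, stands on a 10 mm wide post; its centre is 43 mm beyond the bolt's axis, 24 mm above the flap's top, 92 mm above the table when shut. Pinched on its two ends from above it pivots between the fingers as the cap swings.
- cap_2_hinge (a point): middle of the hinge axis of the middle cap, at its edge far from the robot; the axis is parallel to the bed's length. The bar's axis is 49 mm nearer the robot and 26.5 mm higher than the hinge when shut.
- cap_2 (a joint): opening angle of the middle cap (rad): 0 shut, at most 1.0, bar swinging up and away from the robot. A weak spring and its weight (about 1.5 N at the bar) close it when let go.
- bolt_3_top (a point): centre of the top of the left-hand (towards +y, nearest the nose) bolt: upright steel bolt, round head 22 mm across, standing 16 mm proud of the grey block (68 mm above the table). The bolts stand in a row along the bed, 80 mm apart, on the robot's side of the caps.
- bolt_3 (a joint): how far the left-hand (towards +y, nearest the nose) bolt is pushed down (m, 0 at the start, at most 0.008). Of the three, which look alike, one is loose: it sinks 8 mm under about 3 N and stays down; tight ones give less than 1.5 mm. Which one is loose changes.
- cap_3_bar (a point): centre of the lifting bar of the left-hand (towards +y, nearest the nose) bolt's cap, a steel flap 38 mm wide beyond the bolt. The bar, 12 mm thick, 26 mm long, parallel to the bed's length, stands on a 10 mm wide post; its centre is 43 mm beyond the bolt's axis, 24 mm above the flap's top, 92 mm above the table when shut. Pinched on its two ends from above it pivots between the fingers as the cap swings.
- cap_3_hinge (a point): middle of the hinge axis of the left-hand (towards +y, nearest the nose) cap, at its edge far from the robot; the axis is parallel to the bed's length. The bar's axis is 49 mm nearer the robot and 26.5 mm higher than the hinge when shut.
- cap_3 (a joint): opening angle of the left-hand (towards +y, nearest the nose) cap (rad): 0 shut, at most 1.0, bar swinging up and away from the robot. A weak spring and its weight (about 1.5 N at the bar) close it when let go.
- thumb_nut: bystander, to be left alone: brass thumb nut, 24 mm across, 18 mm high, on the plate behind the block; origin at its underside
- gauge_block: bystander, to be left alone: small steel gauge block, 9 x 35 x 20 mm, on the plate behind the caps; origin at its underside
- collar: bystander, to be left alone: aluminium collar, 28 mm across, 12 mm high, on the plate behind the caps; origin at its underside
- driver: bystander, to be left alone: screwdriver with black handle lying on the table in front of the bed; origin at its underside
- lens_cap: bystander, to be left alone: black lens cap, 52 mm across, 16 mm high, on the table in front of the bed; origin at its underside
- v_block: bystander, to be left alone: dark steel V-block, 50 x 60 x 40 mm, on the table behind the bed; origin at its underside
There are look-alikes about, which are no part of the job. Leave any blue or red look-alike of the part that bears end_block_center alone.

How it is judged (in metres and radians):
On the way, in this order (a step that is already met when the one before it is completed fails the run):
1. the end block is flush and in line against the nose (y of end_block_center in the frame of nose_face below 0.0385 m and x of end_block_center in the frame of nose_face between -0.006 and 0.006 m and z of end_block_center in the frame of nose_face between -0.004 and 0.004 m and angle between the y axis of end_block_center and the y axis of nose_face, either way round below 0.05 rad), for 0.2 s.
2. the loose bolt has been found: tapped down (value of joint any of bolt_1, bolt_2, bolt_3 above 0.005 m), for 0.2 s.
3. the loose bolt's cap is held open (((value of joint bolt_1 above 0.005 m and value of joint cap_1 above 0.65 rad and velocity of joint cap_1 between -0.2 and 0.2 rad/s and contact force between the fingers and cap_1 above 0.3 N and value of joint each of cap_2, cap_3 below 0.1 rad) or (value of joint bolt_2 above 0.005 m and value of joint cap_2 above 0.65 rad and velocity of joint cap_2 between -0.2 and 0.2 rad/s and contact force between the fingers and cap_2 above 0.3 N and value of joint each of cap_1, cap_3 below 0.1 rad) or (value of joint bolt_3 above 0.005 m and value of joint cap_3 above 0.65 rad and velocity of joint cap_3 between -0.2 and 0.2 rad/s and contact force between the fingers and cap_3 above 0.3 N and value of joint each of cap_1, cap_2 below 0.1 rad))), for 0.2 s.
At the end, for the whole second after the job is handed in: End block on the plate with under 3.5 mm of gap to the nose, within 6 mm sideways and 0.05 rad; the loose bolt pushed down over 5 mm; its cap held still above 0.65 rad by the fingers (contact over 0.3 N); the other two caps within 0.1 rad of shut (all of step 1 and ((value of joint bolt_1 above 0.005 m and value of joint cap_1 above 0.65 rad and velocity of joint cap_1 between -0.2 and 0.2 rad/s and contact force between the fingers and cap_1 above 0.3 N and value of joint each of cap_2, cap_3 below 0.1 rad) or (value of joint bolt_2 above 0.005 m and value of joint cap_2 above 0.65 rad and velocity of joint cap_2 between -0.2 and 0.2 rad/s and contact force between the fingers and cap_2 above 0.3 N and value of joint each of cap_1, cap_3 below 0.1 rad) or (value of joint bolt_3 above 0.005 m and value of joint cap_3 above 0.65 rad and velocity of joint cap_3 between -0.2 and 0.2 rad/s and contact force between the fingers and cap_3 above 0.3 N and value of joint each of cap_1, cap_2 below 0.1 rad))); the arm keeps its last pose, push and grip.
It fails at once if a cap was lifted whose bolt had not been found loose by tapping ((value of joint cap_1 above 0.2 rad and value of joint bolt_1 below 0.004 m) or (value of joint cap_2 above 0.2 rad and value of joint bolt_2 below 0.004 m) or (value of joint cap_3 above 0.2 rad and value of joint bolt_3 below 0.004 m)).
It fails at once if a bystander was shifted by more than 30 mm (distance of any of thumb_nut, gauge_block, collar, driver, lens_cap, v_block from where it was at the start of the episode above 0.03 m).
It also fails if it takes over 64 s, if anything falls off the work surface, if the arm or the gripper's body presses on something with over 40 N, if the wrist force passes 120 N, or if a joint passes its speed limit or range.

## Working session

There is one attempt and no reset: what is moved stays moved. The work goes in short steps, Python scripts to look and compute and a tool call to move; the robot and the scene stay as the last step left them, time stands still between calls to the robot, and variables do not carry over. Pictures are saved under pics/ and viewed, at most 10 in all, crops included, and the job is handed in when it is done.

Besides the shell and the picture viewer there is one more tool, called after "Request:" by a JSON object that holds its "fn" and its "kwargs", one argument or row to a line. servo_tool: Moves the arm, as the interface text tells. Shift numbers are shares of 0.15 m and turn numbers shares of pi/2 rad, none past 1 either way. Its arguments: {"type":"object","properties":{"targets":{"type":"string"},"squeeze":{"type":"number"}},"required":["targets"]}

```bash
mkdir -p pics
cat > h.py <<'E'
import numpy as np, cv2
from cell import bot
def save(n,f):
    im=bot.grab_frame(n); cv2.imwrite('pics/'+f,im[:,:,::-1]); return im
def ray(m,uv):
    f=240/np.tan(np.radians(m['vfov']/2)); K=np.array([[f,0,m['cx']],[0,f,m['cy']],[0,0,1]])
    p=cv2.undistortPoints(np.array([[uv]],float),K,np.array(m['D'],float))[0,0]
    T=np.array(m['cam_to_world']); return T[:3,3],T[:3,:3]@np.array([p[0],p[1],1])
def onz(m,uv,z):
    o,d=ray(m,uv); return o+d*(z-o[2])/d[2]
def proj(m,P):
    f=240/np.tan(np.radians(m['vfov']/2)); K=np.array([[f,0,m['cx']],[0,f,m['cy']],[0,0,1]])
    W=np.linalg.inv(np.array(m['cam_to_world']))
    return cv2.projectPoints(np.array(P,float).reshape(-1,3),cv2.Rodrigues(W[:3,:3])[0],W[:3,3],K,np.array(m['D'],float))[0][:,0]
E
python3 - <<'E'
from h import *
s=bot.state(); print(s['t'],s['position'],s['tcp_rot'],s['finger_gap'],s['wrist_force'])
for n in ('top','side'):
    save(n,n+'0.png'); m=bot.camera_model(n); print(n,m['vfov'],np.round(m['cam_to_world'],2).tolist())
E
```

```text
0.0 [186.25776425 596.36361021 228.05692129] [-4.73788501e-01 -3.10536523e+00  1.71658690e-03] 95.01519304937476 [-0.52773805  0.25291898 -0.58012352]
top 57.7170089899995 [[-0.0, -0.98, 0.18, 433.2], [-1.0, -0.0, -0.02, 84.1], [0.02, -0.18, -0.98, 910.95], [0.0, 0.0, 0.0, 1.0]]
side 45.76004952137105 [[0.94, -0.2, 0.29, 357.05], [-0.35, -0.49, 0.79, -553.04], [-0.01, -0.85, -0.53, 519.3], [0.0, 0.0, 0.0, 1.0]]
```

View pics/top0.png

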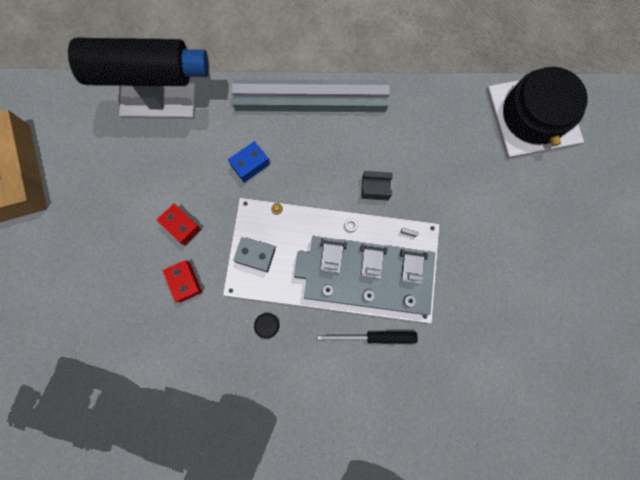

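View pics/side0.png

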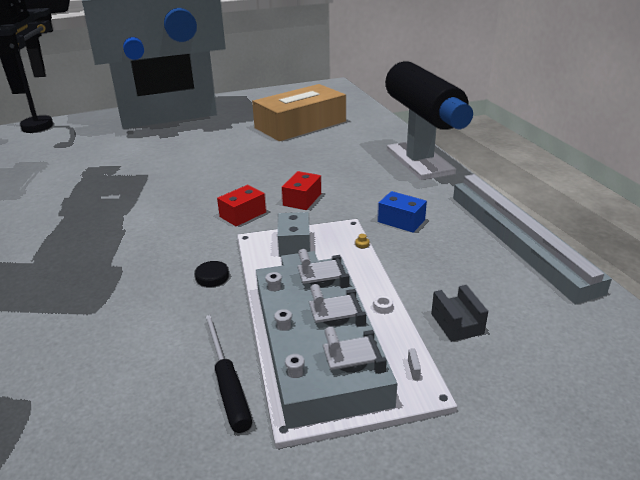

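The top view shows four candidates: the grey block at (255,254) on the plate, red ones at (180,224) and (183,281), and a blue one at (248,161). I choose the grey one. The bolts are at about (328,290), (369,296) and (410,301). Next I check the choice in a close crop and take a rough measurement.

Run:
```python
from h import *
im=cv2.imread('pics/top0.png'); c=cv2.resize(im[190:330,220:442],None,fx=3.6,fy=3.6,interpolation=cv2.INTER_CUBIC); cv2.imwrite('pics/crop0.png',c)
m=bot.camera_model('top')
B=[onz(m,p,68) for p in [(410,301),(369,296),(328,290)]]
print(np.round(B,1)); d=B[2]-B[0]; print('yaw of bed y',np.degrees(np.arctan2(-d[0],d[1])))
C=[onz(m,p,12) for p in [(240,199),(439,222),(432,322),(225,296)]]; print(np.round(C,1))
print('block',onz(m,(255,254),52))
```

```text
[[ 471.8 -111.8   68. ]
 [ 481.3  -33.    68. ]
 [ 492.8   45.9   68. ]]
yaw of bed y -7.565535359364123
[[ 689.8  229.8   12. ]
 [ 640.8 -193.4   12. ]
 [ 432.1 -167.9   12. ]
 [ 484.5  253.9   12. ]]
block [565.19055092 190.0580239   52.        ]
```

View pics/crop0.png

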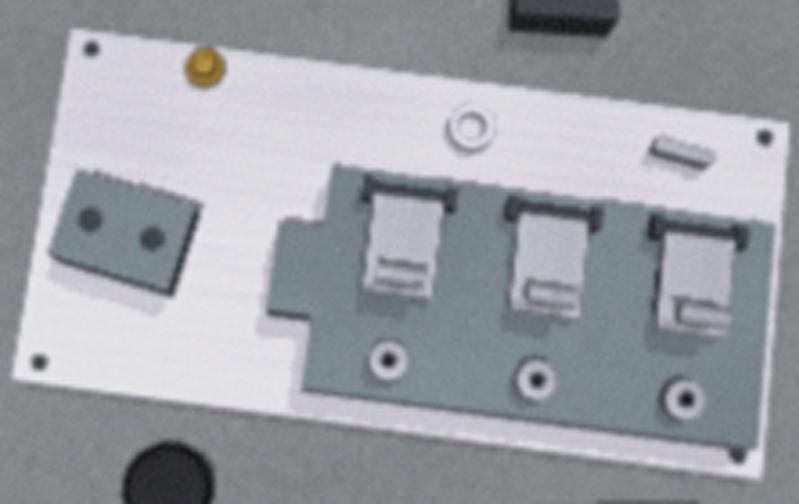

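The crop confirms the grey block, with corners at about crop (80,172), (201,205), (172,295) and (52,257). It is yawed about 8° relative to the bed, and nothing sits beside it. The bed yaw is about -7°. I move above it with the closing line across the bed.

Request:
{"fn": "servo_tool", "kwargs": {
  "targets": "100 -.12 -.08 0 0 0 0;100 -.25 -.16 0 0 0 0;100 -.38 -.24 0 0 0 0;100 -.5 -.32 0 0 0 0;100 -.62 -.4 0 0 0 0;100 -.75 -.48 0 0 0 0;100 -.88 -.56 0 0 0 0;100 -1 -.64 0 0 0 0;100 -1 -.64 0 0 0 0;100 -1 -.64 0 0 0 0",
  "squeeze": 15
}}

```text
t: 1.35
position: [301.0, 460.2, 228.8]
tcp_rot: [0.474, 3.105, 0.001]
wrist_force: [-0.3, 0.4, 0.5]
finger_gap: 94.8
gripper_force: 0.0
```

Request:
{"fn": "servo_tool", "kwargs": {
  "targets": "100 -.12 -.08 0 0 0 0;100 -.25 -.16 0 0 0 0;100 -.38 -.24 0 0 0 0;100 -.5 -.32 0 0 0 0;100 -.62 -.4 0 0 0 0;100 -.75 -.48 0 0 0 0;100 -.88 -.56 0 0 0 0;100 -1 -.64 0 0 0 0;100 -1 -.64 0 0 0 0;100 -1 -.64 0 0 0 0"
}}

```text
t: 2.6
position: [415.0, 324.5, 228.6]
tcp_rot: [-0.473, -3.106, -0.0]
wrist_force: [-0.2, 1.4, -0.3]
finger_gap: 95.4
gripper_force: 0.0
```

Request:
{"fn": "servo_tool", "kwargs": {
  "targets": "100 -.12 -.08 0 0 0 .11;100 -.25 -.16 0 0 0 .22;100 -.38 -.24 0 0 0 .33;100 -.5 -.32 0 0 0 .44;100 -.62 -.4 0 0 0 .55;100 -.75 -.48 0 0 0 .66;100 -.88 -.56 0 0 0 .77;100 -1 -.64 0 0 0 .884;100 -1 -.64 0 0 0 .884;100 -1 -.64 0 0 0 .884"
}}

```text
t: 3.85
position: [529.4, 188.4, 228.6]
tcp_rot: [-2.347, -2.088, 0.0]
wrist_force: [-0.3, -0.5, 0.2]
finger_gap: 95.2
gripper_force: 0.0
```

```bash
cat >> h.py <<'E'
def plan(P,yaw):
    "shares for a world TCP target (mm) and tool-y yaw (deg), tool down"
    s=bot.state(); R=cv2.Rodrigues(np.array(s['tcp_rot']))[0]
    a=np.radians(yaw); y=np.array([np.cos(a),np.sin(a),0]); z=np.array([0,0,-1.]); x=np.cross(y,z)
    Rt=np.column_stack([x,y,z])
    print('t',round(s['t'],2),'pos',np.round(s['position'],1),'toolyaw',round(np.degrees(np.arctan2(R[1,1],R[0,1])),2),'F',np.round(s['wrist_force'],1))
    print('shift',np.round(R.T@(np.array(P)-s['position'])/150,3),'turn',np.round(cv2.Rodrigues(R.T@Rt)[0].ravel()/(np.pi/2),3))
E
python3 - <<'E'
from h import *
m=bot.camera_model('wrist'); save('wrist','w1.png'); np.save('w1.npy',m,allow_pickle=True)
plan([565,190,180],-7); print(m['vfov'],np.round(m['cam_to_world'],2).tolist(), bot.state()['joints'])
E
```

```text
t 3.9 pos [529.4 188.4 228.7] toolyaw -6.71 F [-0.5 -0.2 -0.5]
shift [0.038 0.235 0.324] turn [-0.    -0.     0.003]
60.242824263575606 [[0.99, -0.11, -0.03, 539.34], [-0.12, -0.95, -0.27, 266.21], [-0.0, 0.28, -0.96, 385.61], [0.0, 0.0, 0.0, 1.0]] [2.24253599e-01 4.01400217e-01 1.71565757e+00 2.82642971e-04
 1.02466907e+00 3.41180709e-01]
```

View pics/w1.png

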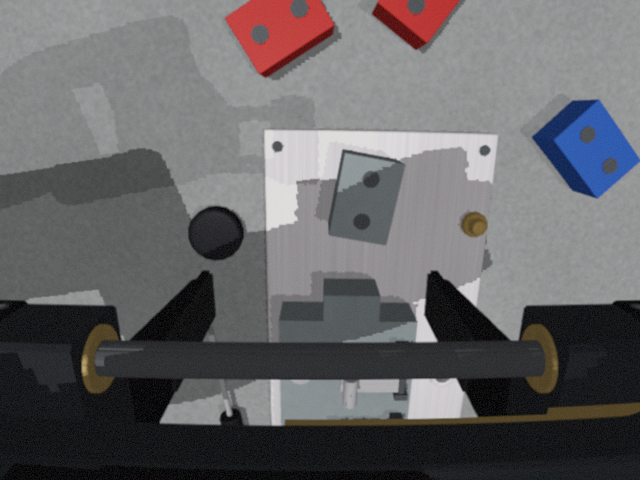

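The wrist view shows the grey block with its holes at (371,180) and (362,222), and the nose face around rows 279-292, columns 323-380. The plate's end corners are (265,130) and (497,135). I enlarge it for corner readings.

Run:
```python
from h import *
im=cv2.imread('pics/w1.png')[140:300,310:420]
im=cv2.convertScaleAbs(im,alpha=1.4,beta=20)
im=cv2.resize(im,None,fx=3.75,fy=3.75,interpolation=cv2.INTER_CUBIC)
for v in range(140,300,20): cv2.putText(im,str(v),(0,int((v-140)*3.75)+4),0,.35,(0,0,255)); cv2.line(im,(24,int((v-140)*3.75)),(34,int((v-140)*3.75)),(0,0,255),1)
for u in range(320,420,20): cv2.putText(im,str(u),(int((u-310)*3.75)-8,10),0,.35,(0,0,255)); cv2.line(im,(int((u-310)*3.75),12),(int((u-310)*3.75),20),(0,0,255),1)
cv2.imwrite('pics/crop1.png',im)
```

```text
(no output)
```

View pics/crop1.png

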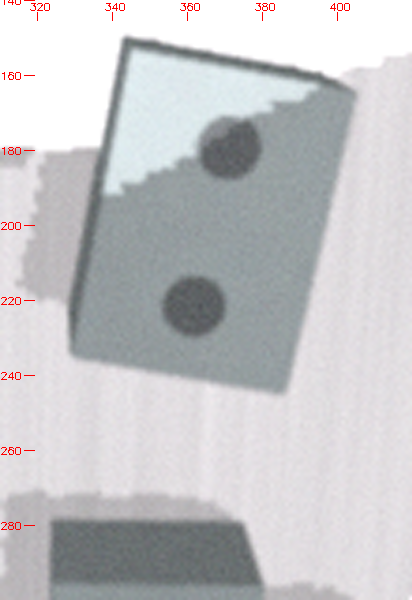

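Run:
```python
from h import *
m=np.load('w1.npy',allow_pickle=True).item()
C=np.array([onz(m,p,52) for p in [(344.7,153.3),(404.9,164.8),(386,244.5),(330,234.7)]]); print(np.round(C,1),C.mean(0))
H=[onz(m,p,52) for p in [(370.8,179.5),(361.6,221.5)]]; print(np.round(H,1),np.mean(H,0))
N=np.array([onz(m,(323.6,295.7),52),onz(m,(380.1,295.7),52),onz(m,(323.6,278.9),12),onz(m,(374.8,278.9),12)]); print(np.round(N,1),N[:2].mean(0))
P=[onz(m,p,12) for p in [(265,130),(497,135)]]; print(np.round(P,1))
c=(C.mean(0)+np.mean(H,0))/2; n=N.mean(0)
a=np.radians(6.9); yb=np.array([np.sin(a),np.cos(a),0]); xb=np.array([np.cos(a),-np.sin(a),0])
print('block rel nose x,y',(c-n)@xb,(c-n)@yb, 'flush',n+35*yb)
plan([*c[:2],70],-6.9)
```

```text
[[555.4 233.6  52. ]
 [602.7 218.9  52. ]
 [582.4 153.5  52. ]
 [536.2 167.7  52. ]] [569.18518535 193.40993001  52.        ]
[[574.3 210.2  52. ]
 [563.7 176.   52. ]] [568.96996656 193.07805011  52.        ]
[[524.4 112.7  52. ]
 [573.9 106.8  52. ]
 [524.7 112.1  12. ]
 [574.2 106.1  12. ]] [549.1450811  109.76759784  52.        ]
[[489.6 258.3  12. ]
 [695.  230.8  12. ]]
block rel nose x,y 9.57031239100477 85.57814981148732 flush [553.50027903 144.18190757  32.        ]
t 3.9 pos [529.4 188.4 228.7] toolyaw -6.71 F [-0.5 -0.2 -0.5]
shift [0.063 0.259 1.058] turn [-0.    -0.     0.002]
```

Request:
{"fn": "servo_tool", "kwargs": {
  "targets": "100 .01 .05 .1 0 0 0;100 .03 .1 .2 0 0 0;100 .05 .15 .3 0 0 0;100 .063 .2 .4 0 0 0;100 .063 .26 .5 0 0 0;100 .063 .26 .62 0 0 0;100 .063 .26 .74 0 0 0;100 .063 .26 .85 0 0 0;100 .063 .26 .95 0 0 0;100 .063 .26 .95 0 0 0",
  "squeeze": 15
}}

```text
t: 5.15
position: [569.5, 192.1, 85.0]
tcp_rot: [-2.351, -2.083, 0.002]
wrist_force: [-0.4, 0.7, 0.6]
finger_gap: 94.8
gripper_force: 0.0
```

Request:
{"fn": "servo_tool", "kwargs": {
  "targets": "100 0 0 .1 0 0 0;100 0 0 .2 0 0 0;100 0 0 .28 0 0 0;100 0 0 .335 0 0 0;100 0 0 .335 0 0 0;45 0 0 .335 0 0 0;45 0 0 .335 0 0 0;45 0 0 .335 0 0 0;45 0 0 .335 0 0 0;45 0 0 .335 0 0 0"
}}

```text
t: 6.4
position: [569.4, 192.2, 35.9]
tcp_rot: [-2.351, -2.083, 0.001]
wrist_force: [-2.4, -0.4, 2.3]
finger_gap: 53.1
gripper_force: 14.1
```

Run:
```python
from h import *
plan([553.5,144.2,36],-6.9); s=bot.state(); print(s['finger_gap'],s['gripper_force'])
```

```text
t 6.4 pos [569.4 192.2  35.9] toolyaw -6.91 F [-2.4 -0.4  2.3]
shift [-0.33  -0.067 -0.   ] turn [-0.001  0.    -0.   ]
53.06527041850853 14.091429691761732
```

The gap reads 53 mm where the block is 50, so it is not yet squared. I squeeze harder.

Request:
{"fn": "servo_tool", "kwargs": {
  "targets": "30 0 0 0 0 0 0;30 0 0 0 0 0 0;30 0 0 0 0 0 0;30 0 0 0 0 0 0;30 0 0 0 0 0 0;30 0 0 0 0 0 0;30 0 0 0 0 0 0;30 0 0 0 0 0 0;30 0 0 0 0 0 0;30 0 0 0 0 0 0",
  "squeeze": 45
}}

```text
t: 7.65
position: [569.4, 192.2, 36.0]
tcp_rot: [-2.351, -2.083, 0.001]
wrist_force: [-5.0, 0.0, 5.6]
finger_gap: 52.4
gripper_force: 41.9
```

Request:
{"fn": "servo_tool", "kwargs": {
  "targets": "75 0 0 0 0 0 0;75 0 0 0 0 0 0;75 0 0 0 0 0 .06;75 0 0 0 0 0 .115;75 0 0 0 0 0 .115;30 0 0 0 0 0 .115;30 0 0 0 0 0 .115;30 0 0 0 0 0 .115;30 0 0 0 0 0 .115;30 0 0 0 0 0 .115",
  "squeeze": 30
}}

```text
t: 8.9
position: [569.9, 192.2, 35.9]
tcp_rot: [-2.529, -1.863, -0.0]
wrist_force: [-0.0, -0.0, 0.5]
finger_gap: 49.9
gripper_force: 29.8
```

Request:
{"fn": "servo_tool", "kwargs": {
  "targets": "30 -.03 0 0 0 0 -.03;30 -.07 0 0 0 0 -.06;30 -.11 0 0 0 0 -.09;30 -.15 -.01 0 0 0 -.115;30 -.19 -.01 0 0 0 -.115;30 -.23 -.017 0 0 0 -.115;30 -.26 -.017 0 0 0 -.115;30 -.298 -.017 0 0 0 -.115;30 -.298 -.017 0 0 0 -.115;30 -.298 -.017 0 0 0 -.115"
}}

```text
t: 10.15
position: [554.0, 150.0, 35.9]
tcp_rot: [-2.351, -2.083, 0.001]
wrist_force: [-1.0, -2.5, -0.4]
finger_gap: 50.0
gripper_force: 29.8
```

Request:
{"fn": "servo_tool", "kwargs": {
  "targets": "30 -.01 0 0 0 0 0;30 -.02 0 0 0 0 0;30 -.025 0 0 0 0 0;30 -.03 0 0 0 0 0;30 -.035 0 0 0 0 0;30 -.04 0 0 0 0 0;30 -.045 0 0 0 0 0;30 -.045 0 0 0 0 0;30 -.045 0 0 0 0 0;30 -.045 0 0 0 0 0",
  "squeeze": 15
}}

```text
t: 11.4
position: [553.5, 143.9, 35.9]
tcp_rot: [-2.351, -2.083, -0.001]
wrist_force: [2.1, 5.5, -2.7]
finger_gap: 50.3
gripper_force: 14.9
```

Run:
```python
from h import *
plan([553.5,144.2,36],-6.9); s=bot.state(); print(s['finger_gap'],s['gripper_force'])
```

```text
t 11.4 pos [553.5 143.9  35.9] toolyaw -6.92 F [ 2.1  5.5 -2.7]
shift [ 0.002 -0.    -0.001] turn [ 0. -0. -0.]
50.26161582859346 14.89581361413002
```

Request:
{"fn": "servo_tool", "kwargs": {
  "targets": "30 -.005 0 0 0 0 0;30 -.01 0 0 0 0 0;30 -.013 0 0 0 0 0;30 -.016 0 0 0 0 0;30 -.02 0 0 0 0 0;30 -.02 0 0 0 0 0;30 -.02 0 0 0 0 0;30 -.02 0 0 0 0 0;30 -.02 0 0 0 0 0;30 -.02 0 0 0 0 0"
}}

```text
t: 12.65
position: [554.1, 142.5, 36.0]
tcp_rot: [2.352, 2.083, 0.006]
wrist_force: [4.8, 18.7, -6.9]
finger_gap: 49.6
gripper_force: 15.0
```

The block is in contact with the nose at 18.7 N. I release it and rise.

Request:
{"fn": "servo_tool", "kwargs": {
  "targets": "65 0 0 0 0 0 0;100 0 0 0 0 0 0;100 0 0 0 0 0 0;100 0 0 -.1 0 0 0;100 0 0 -.25 0 0 0;100 0 0 -.4 0 0 0;100 0 0 -.6 0 0 0;100 0 0 -.8 0 0 0;100 0 0 -1 0 0 0;100 0 0 -1 0 0 0"
}}

```text
t: 13.9
position: [553.7, 140.6, 188.9]
tcp_rot: [2.349, 2.082, 0.006]
wrist_force: [0.3, 0.4, -0.0]
finger_gap: 95.2
gripper_force: 0.0
```

Run:
```python
from h import *
m=bot.camera_model('wrist'); im=save('wrist','w2.png')[:,:,::-1]; np.save('w2.npy',m,allow_pickle=True)
t=save('top','top2.png')[:,:,::-1]
a=cv2.resize(im[120:400,220:460],None,fx=2,fy=2,interpolation=cv2.INTER_CUBIC)
b=cv2.resize(t[210:340,280:445],None,fx=1.9,fy=1.9,interpolation=cv2.INTER_CUBIC)
o=np.zeros((560,800,3),np.uint8); o[:,:480]=a; o[:b.shape[0],480:480+b.shape[1]]=b; cv2.imwrite('pics/both2.png',o); print(b.shape)
plan([493.5,46,110],83.1)
```

```text
(247, 314, 3)
t 14.0 pos [552.7 140.5 186.2] toolyaw -6.91 F [0.2 0.1 0.1]
shift [-0.673 -0.317  0.508] turn [ 0.  0. -1.]
```

View pics/both2.png

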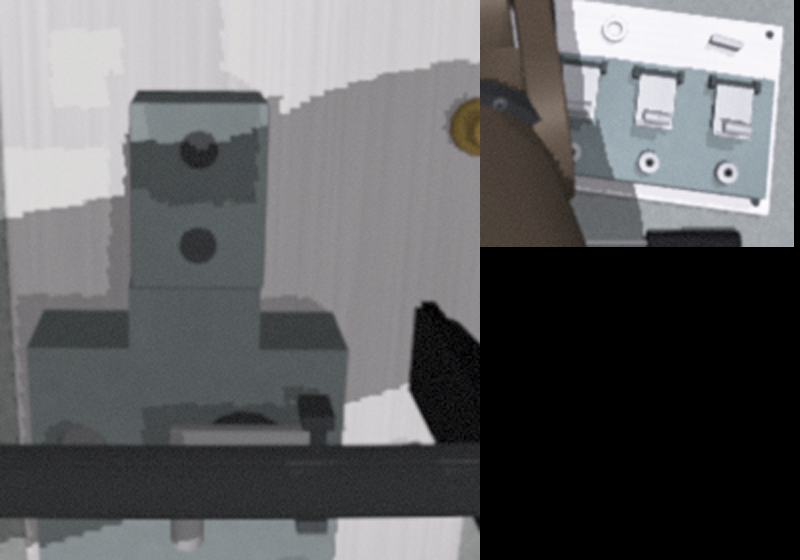

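The picture shows the block flush and in line with the nose: the seam is at crop row 288 and the left edges at columns 130 and 129. Next I go over bolt 3 with the fingers shut, turned to close along the bed.

Request:
{"fn": "servo_tool", "kwargs": {
  "targets": "0 -.08 -.04 0 0 0 -.11;0 -.16 -.08 .05 0 0 -.22;0 -.24 -.12 .1 0 0 -.33;0 -.32 -.16 .15 0 0 -.44;0 -.4 -.2 .2 0 0 -.55;0 -.48 -.24 .2 0 0 -.66;0 -.56 -.28 .2 0 0 -.77;0 -.66 -.3 .2 0 0 -.88;0 -.66 -.3 .2 0 0 -1;0 -.66 -.3 .2 0 0 -1",
  "squeeze": 20
}}

```text
t: 15.25
position: [496.0, 47.6, 155.2]
tcp_rot: [-0.192, -3.134, -0.0]
wrist_force: [0.6, -0.4, 0.6]
finger_gap: 2.1
gripper_force: 0.0
```

Run:
```python
from h import *
m=bot.camera_model('wrist'); im=save('wrist','w3.png'); np.save('w3.npy',m,allow_pickle=True)
plan([496,48,83],83.1); print(np.round(m['cam_to_world'],2)[:3,3])
print(proj(m,[[496,48,68],[485,-31,68],[475,-110,68],[539,43,98]]))
```

```text
t 15.3 pos [496.1  47.7 155.3] toolyaw 82.85 F [0.5 0.3 0.5]
shift [0.    0.002 0.482] turn [ 0.    -0.001 -0.003]
[419.43  57.35 312.32]
[[319.63944492 243.43280643]
 [191.6326853  241.55522151]
 [ 69.61594629 241.0710059 ]
 [320.24789827 330.05288962]]
```

View pics/w3.png

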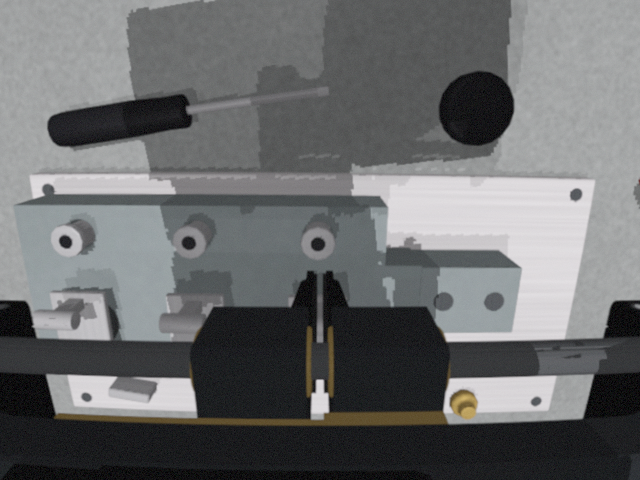

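The bolts are at (318,243), (190,241) and (68,241), which matches the predicted pixels within 2. I tap bolt 3.

Request:
{"fn": "servo_tool", "kwargs": {
  "targets": "0 0 0 .1 0 0 0;0 0 0 .2 0 0 0;0 0 0 .3 0 0 0;0 0 0 .4 0 0 0;0 0 0 .47 0 0 0;0 0 0 .485 0 0 0;0 0 0 .495 0 0 0;0 0 0 .502 0 0 0;0 0 0 .507 0 0 0;0 0 0 .507 0 0 0"
}}

```text
t: 16.55
position: [496.5, 47.7, 80.0]
tcp_rot: [0.189, 3.135, 0.0]
wrist_force: [-1.1, 0.2, 2.3]
finger_gap: 0.3
gripper_force: 1.0
```

Request:
{"fn": "servo_tool", "kwargs": {
  "targets": "0 0 0 .007 0 0 0;0 0 0 .014 0 0 0;0 0 0 .02 0 0 0;0 0 0 .025 0 0 0;0 0 0 .025 0 0 0;0 0 0 .025 0 0 0;0 0 0 .025 0 0 0;0 0 0 .025 0 0 0;0 0 0 .025 0 0 0;0 0 0 .025 0 0 0"
}}

```text
t: 17.8
position: [496.4, 47.7, 76.1]
tcp_rot: [0.189, 3.136, 0.0]
wrist_force: [0.8, 0.5, 0.5]
finger_gap: 0.5
gripper_force: 0.0
```

Request:
{"fn": "servo_tool", "kwargs": {
  "targets": "0 0 0 .007 0 0 0;0 0 0 .014 0 0 0;0 0 0 .02 0 0 0;0 0 0 .025 0 0 0;0 0 0 .025 0 0 0;0 0 0 .025 0 0 0;0 0 0 .025 0 0 0;0 0 0 .025 0 0 0;0 0 0 .025 0 0 0;0 0 0 .025 0 0 0"
}}

```text
t: 19.05
position: [496.7, 47.7, 74.5]
tcp_rot: [0.189, 3.134, 0.0]
wrist_force: [-8.1, 0.0, 35.8]
finger_gap: 0.8
gripper_force: 17.5
```

The tip bottomed at about 60.5 mm with 36 N, so bolt 3 sank about 8 mm and is the loose one. I rise, open partly and go over cap 3's bar.

Request:
{"fn": "servo_tool", "kwargs": {
  "targets": "0 0 0 -.1 0 0 0;0 0 0 -.2 0 0 0;10 0 0 -.32 0 0 0;60 -.05 0 -.44 0 0 0;60 -.1 0 -.55 0 0 0;60 -.17 0 -.55 0 0 0;60 -.24 0 -.55 0 0 0;60 -.29 0 -.55 0 0 0;60 -.29 0 -.55 0 0 0;60 -.29 0 -.55 0 0 0"
}}

```text
t: 20.3
position: [539.2, 42.5, 154.4]
tcp_rot: [-0.189, -3.135, -0.0]
wrist_force: [1.2, 0.8, -0.3]
finger_gap: 57.1
gripper_force: 0.0
```

Run:
```python
from h import *
m=bot.camera_model('wrist'); im=save('wrist','w4.png')[:,:,::-1]; ms=bot.camera_model('side'); s=save('side','s4.png')[:,:,::-1]
a=cv2.resize(im[150:380,60:460],None,fx=1.25,fy=1.25); b=cv2.resize(s[220:400,230:400],None,fx=1.7,fy=1.7,interpolation=cv2.INTER_CUBIC)
o=np.zeros((310,800,3),np.uint8); o[:a.shape[0],:500]=a; o[:b.shape[0],505:505+b.shape[1]]=b; cv2.imwrite('pics/b4.png',o)
plan([538.7,42.8,87],83.1); P=[[496,48,60],[496,48,68],[538.7,42.8,92],[528.7,-36.2,92]]; print(proj(m,P),(proj(ms,P)-[230,220])*1.7+[505,0])
```

```text
t 20.4 pos [539.3  42.5 154.7] toolyaw 83.09 F [ 0.7 -0.3  0.8]
shift [0.004 0.001 0.451] turn [ 0. -0. -0.]
[[319.21521128 171.3669499 ]
 [319.21137017 173.18122033]
 [319.27648436 255.68266387]
 [178.67797516 254.96317591]] [[578.00156791 102.49674609]
 [577.31579349  94.34084929]
 [629.80192369  61.23970502]
 [651.58857996 122.59365575]]
```

View pics/b4.png

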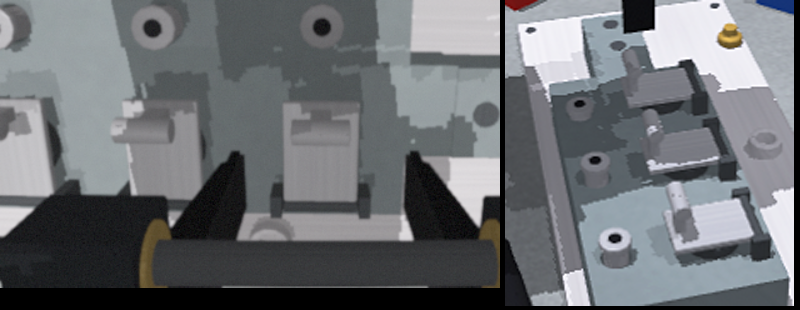

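Cap 3's bar sits at wrist px (317,252), about 1.5 mm nearer than predicted. Bolt 3 looks sunk in the side view. I descend and pinch.

Request:
{"fn": "servo_tool", "kwargs": {
  "targets": "60 .01 0 .1 0 0 0;60 .01 0 .2 0 0 0;60 .01 0 .3 0 0 0;60 .01 0 .38 0 0 0;60 .01 0 .44 0 0 0;60 .01 0 .44 0 0 0;10 .01 0 .44 0 0 0;10 .01 0 .44 0 0 0;10 .01 0 .44 0 0 0;10 .01 0 .44 0 0 0",
  "squeeze": 20
}}

```text
t: 21.65
position: [537.9, 41.0, 89.0]
tcp_rot: [-0.187, -3.136, 0.004]
wrist_force: [-2.7, -12.5, 2.4]
finger_gap: 25.4
gripper_force: 20.0
```

Request:
{"fn": "servo_tool", "kwargs": {
  "targets": "10 0 0 0 0 0 0;10 0 0 0 0 0 0;10 0 0 0 0 0 0;10 0 0 0 0 0 0;10 0 0 0 0 0 0;10 0 0 0 0 0 0;10 -.01 0 -.016 0 0 0;10 -.02 0 -.033 0 0 0;10 -.02 0 -.033 0 0 0;10 -.02 0 -.033 0 0 0"
}}

```text
t: 22.9
position: [540.5, 40.7, 93.4]
tcp_rot: [-0.189, -3.134, 0.003]
wrist_force: [-1.3, -15.1, -3.7]
finger_gap: 25.8
gripper_force: 20.0
```

The bar is held, with the gap at 26 mm. I swing along the arc, easing 1.5 mm sideways.

Request:
{"fn": "servo_tool", "kwargs": {
  "targets": "10 -.024 -.004 -.031 0 0 0;10 -.051 -.008 -.059 0 0 0;10 -.08 -.012 -.084 0 0 0;10 -.112 -.012 -.106 0 0 0;10 -.146 -.012 -.125 0 0 0;10 -.18 -.012 -.14 0 0 0;10 -.2 -.012 -.146 0 0 0;10 -.213 -.012 -.149 0 0 0;10 -.213 -.012 -.149 0 0 0;10 -.213 -.012 -.149 0 0 0"
}}

```text
t: 24.15
position: [572.3, 36.4, 116.4]
tcp_rot: [-0.189, -3.135, 0.001]
wrist_force: [-4.4, -5.2, 2.0]
finger_gap: 25.7
gripper_force: 20.0
```

Run:
```python
from h import *
s=bot.state(); print(s['position'],s['wrist_force'],s['finger_gap'],s['gripper_force'],s['t'])
m=save('side','s5.png')[:,:,::-1]; b=cv2.resize(m[200:400,230:430],None,fx=2.8,fy=2.8,interpolation=cv2.INTER_CUBIC); cv2.imwrite('pics/b5.png',b)
```

```text
[572.34636992  36.38953373 116.41384245] [-4.44854312 -5.18378291  1.97571293] 25.732424406488438 20.00012844800949 24.15
```

View pics/b5.png

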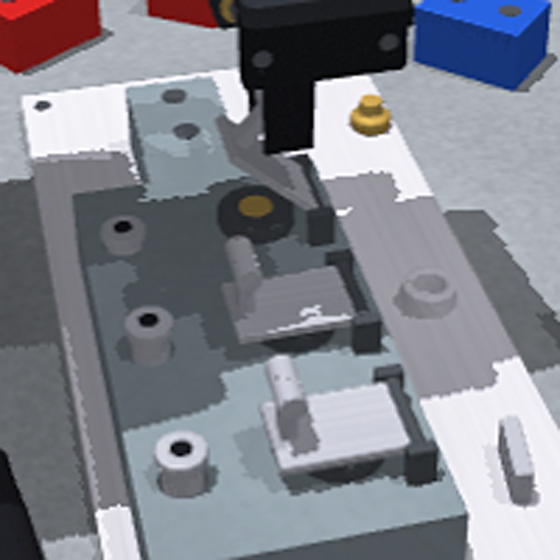

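The side view shows cap 3 open about 45° with its brass lock screw exposed at crop (255,205). Caps 1 and 2 are shut, bolt 3 is down, and the block is still flush. I hand in.

```bash
python3 -c "
from cell import bot
print(bot.hand_in())"
```

```text
the job is handed in; nothing more can be done
None
```

I handed the job in at about 24 s with the end block flush and in line against the nose and bolt 3, the loose one, sunk about 8 mm; its cap is held open at about 46° by the fingers, and I did not tap bolts 1 and 2 because bolt 3, tapped first, was already the loose one.

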